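# Release a capped bottle from the bottle vise and pack it

### The job

The bottle in the small bench vise has been capped and is finished. Swing the vise's lever round all the way to its stop so that the sliding jaw backs off, lift the bottle out, and stand it upright in the empty compartment of the carton beside the three bottles already packed, without dropping it. Leave the vise open for the next bottle and the other things on the desk where they are.

Things in the scene. Friction and masses are not known exactly. Their poses are not given: they have to be found in the camera images.
- bottle_vise: grey bench vise for bottles, fixed to the desk, base 90 x 212 x 15 mm. Origin: centre of its underside; x is across the jaws, y the direction in which the moving jaw slides open. The fixed jaw is on the -y side (60 mm high, to y = -99 mm), the moving jaw (58 mm high, 80 mm wide) in the middle, the rack-and-pinion drive with its lever on the +y side.
- vise_seat (a point): centre of the bottle seat between the jaws (16 mm above the desk, at x 0, y -45 mm of the vise); the bottle stands on it
- vise_jaw (a joint): travel of the sliding jaw in m: 0 shut on the bottle, about 0.017 fully open; driven through a rack by the lever's pinion (9 mm of travel per rad); pushing the jaw itself does not open it
- vise_lever (a joint): angle of the lever in rad: near 0 locked (lever points along the vise's -x), 1.9 at the open stop (lever points away from the jaws, a little past +y); turns clockwise seen from above, about 3 to 4 N at the knob, stays where it is left
- lever_pivot (a point): point on the lever's vertical turning axis, at the height of the knob's grip (78 mm above the desk); at x 0, y +55 mm of the vise
- lever_knob (a point): grip point of the upright black lever knob: round, 24 mm in diameter, from 56 to 96 mm above the desk, 75 mm from the pivot; this point lies on the knob's axis 78 mm above the desk; the steel arm below it reaches up to 56 mm
- bottle: the finished brown medicine bottle in the vise: body 31 mm in diameter up to 66 mm, screw cap 25.6 mm in diameter from 66 to 82 mm above the foot; 70 g. Origin: centre of its foot; z up along the bottle
- carton: open cardboard carton with one row of four square compartments, 171 x 45 x 48 mm, fixed. Origin: centre of its underside; x along the row. Compartments 39 x 39 mm inside, 42 mm apart; floor 3 mm thick, partitions 3 mm thick and 42 mm high
- empty_cell (a point): centre of the floor of the empty compartment, the second of the row from the carton's -x end (3 mm above the desk)
- packed_a: bottle like the one in the vise, standing in the compartment at the carton's -x end; origin at the centre of its foot
- packed_b: the same in the third compartment
- packed_c: the same in the compartment at the +x end
- spare_cap: loose white ribbed cap, 30 mm in diameter, 12 mm high, lying on the desk: leave alone; origin at the centre of its underside
- label_block: block of labels, 58 x 86 x 19 mm, lying on the desk: leave alone; origin at the centre of its underside
- tall_jar: white jar, 49 mm in diameter, 88 mm high, standing behind the work: leave alone; origin at the centre of its foot

How it is judged (in metres and radians):
On the way, in this order (a step that is already met when the one before it is completed fails the run):
1. the lever is swung open (past 1.6 rad) and the jaw has backed off more than 12 mm, the bottle still standing on its seat (value of joint vise_lever above 1.6 rad and value of joint vise_jaw above 0.012 m and distance between bottle and vise_seat below 0.025 m), for 0.2 s.
2. the bottle is lifted clear of the vise, more than 50 mm above its seat (z of bottle in the frame of vise_seat above 0.05 m), for 0.1 s.
At the end, for the whole second after the job is handed in: The bottle stands on the floor of the empty compartment (within 9 mm of its centre, foot within 4 mm of the floor, tilted less than 0.12 rad), at rest and released; the lever is still open (past 1.6 rad); the three packed bottles stand within 12 mm of where they were (horizontal distance between bottle and empty_cell below 0.009 m and z of bottle in the frame of empty_cell below 0.004 m and angle between bottle's own z axis and vertical below 0.12 rad and linear speed of bottle below 0.02 m/s and value of joint vise_lever above 1.6 rad and distance of each of packed_a, packed_b, packed_c from where it was at the start of the episode below 0.012 m); the robot touches nothing.
It fails at once if the bottle is dragged up out of the closed jaws (over 6 mm above its seat with the jaw open less than 8 mm) (horizontal distance between bottle and vise_seat below 0.03 m and z of bottle in the frame of vise_seat above 0.006 m and value of joint vise_jaw below 0.008 m).
It fails at once if the bottle is dropped (falls faster than 0.45 m/s with no finger on it) (linear speed of bottle above 0.45 m/s and contact force between bottle and the fingers below 0.05 N).
It fails at once if a packed bottle is lifted or tipped (angle between any of packed_a, packed_b, packed_c's own z axis and vertical above 0.35 rad or distance of any of packed_a, packed_b, packed_c from where it was at the start of the episode above 0.03 m).
It fails at once if the cap, the label block or the jar is shoved more than 20 mm (distance of any of spare_cap, label_block, tall_jar from where it was at the start of the episode above 0.02 m).
It also fails if it takes over 48 s, if anything falls off the work surface, if the arm or the gripper's body presses on something with over 40 N, if the wrist force passes 120 N, or if a joint passes its speed limit or range.

### The arm

A 6-joint arm with a two-finger parallel gripper is mounted at the origin on a cart in front of the work surface, level with it; the furniture and walls round the work are solid. World frame = base frame: x ahead of the robot, y to its left, z up, the work surface at z = 0. Lengths are in mm, angles in rad, forces in N, time in s.
With the tool pointing down it reaches from about 375 to 975 mm from the base axis. Payload 3.8 kg.
Tool frame: the origin (TCP) lies on the centre line of the jaws, within the pads' length; the fingertips stand 8 mm ahead of it and the grasp point (between the pads) lies 11 mm behind it; z points along the fingers, x is the direction in which the jaws open and shut, and the axes are right-handed (so a half turn about z gives the same grasp; the last joint's range is limited). The gripper opens to 85 mm and grips with 20 to 120 N. Pads are 22 mm wide; open, the fingers measure 114 mm over their backs; the gripper's body (76 mm by 85 mm) begins 54 mm behind the grasp point. The pads swing forward as they close: fully open they stand 13 mm farther back than shut.
Start: joints at [-1.312, 0.264, 1.604, -0, 1.274, -0.037], TCP at [196.761, -645.681, 239.28] pointing down, gripper open.
Joint ranges: [-2.63, 2.63], [-0.94, 2.18], [0.31, 2.57], [-1.31, 4.45], [0, 2.66], [-2.55, 2.55]. Speed limits (rad/s): [2.57, 2.57, 3.14, 3.14, 3.14, 3.14].

### API

Orientations are given as a unit quaternion [w, x, y, z].
In Python, from plant import r gives the robot as it stands.
- The arm moves only by the shell command python3 -m handwheel 'ROWS' [FORCE]. ROWS is a JSON object of lists of equal length, an entry for each row: "slide": the shift along the tool's x, y, z in m, a list of three; "turn": the turn, a rotation vector about the tool's x, y, z in rad, a list of three; "grip": the finger opening in m, from 0 to 0.0854. In form: {"slide": [[tx, ty, tz], ...], "turn": [[ax, ay, az], ...], "grip": [grip, ...]}. A call has exactly 5 rows; each row shifts and turns the commanded pose from where the row before left it, along the tool's axes as they then stand; what a row does not reach is not made up. A row lasts 1/10 s, in which the tool goes at most 50 mm and 8.59 degrees, less where a joint would pass 70% of its speed; a pose out of reach is approached as far as the arm can. A call is refused whole if a number of a shift passes 0.05 or a number of a turn 0.15, either way. A call with a gripper value outside its range is refused whole. The fingers move at their own pace and stop on an object; FORCE is the grip in N (left out, the last holds). Time passes only in rows, so rows that do not move let the fingers close, or fill a call up. It gives the time, the measured TCP pose, the force and the opening at its end, in the units of the state.
- r.sense(): the state, without advancing time (a new reading comes with each control period).
- r.get_image(name): name is "side" or "top"; returns the picture (400x640x3 uint8, blue, green, red); there is no depth.
- r.get_calibration(name): a dict with "vfov" (degrees; the focal length in pixels is half the picture's height over the tangent of half this angle, whatever the lens; pixels are square), "cx", "cy" (the principal point, pixels), "k1" (the pictures are not rectified: a ray, as slopes to the right and down, at radius r is drawn at 1 + k1 r^2 times it, then the intrinsics apply), "world_from_camera" (4x4, takes a point from camera to world coordinates). Camera axes: x right, y down, z forward; pixel columns grow to the right and rows downward; lengths in mm; the calibration is good to about 2 mm. A picture is of the moment at which its call begins. get_calibration takes no time and is no camera call.
- r.finish_job(): hands the job in, once; it reports no verdict.
The state is a dict: "t": time; "joint_positions": joint angles; "dq": joint speeds; "tau": joint torques, N m; "position": TCP position; "orientation": TCP orientation; "contact_force": force on the tool from outside, world axes, zero at the start; "ft_torque": the same for the moment, N m; "width": finger opening in mm.
Only numpy, scipy, OpenCV 4.12 (cv2) and the standard library are available. Lean on these libraries where they do the work, as an engineer would, in place of code of your own. Each camera call takes 0.05 s, during which the arm holds its last target.

## Working session

There is one attempt and no reset: what is moved stays moved. The work goes in short steps, Python scripts to look and compute and a shell command to move; the robot and the scene stay as the last step left them, time stands still between calls to the robot, and variables do not carry over. Pictures are saved under pics/ and viewed, and the job is handed in when it is done.

```bash
ls; mkdir -p pics; python3 - <<'E'
from plant import r
import cv2
for n in("side","top"):
    im=r.get_image(n); cv2.imwrite(f"pics/{n}0.png",im)
    print(n,r.get_calibration(n))
print(r.sense())
E
```

```text
pics
side {'vfov': 54.232804126575154, 'cx': 312.6809278974546, 'cy': 197.6593508187161, 'k1': -0.024024129733013523, 'world_from_camera': array([[-9.49781379e-01, -1.94447981e-01,  2.45163854e-01,
         3.78205641e+02],
       [-3.12167344e-01,  5.34693134e-01, -7.85273711e-01,
         6.36719974e+02],
       [ 2.16074585e-02, -8.22370497e-01, -5.68541892e-01,
         5.73626008e+02],
       [ 0.00000000e+00,  0.00000000e+00,  0.00000000e+00,
         1.00000000e+00]])}
top {'vfov': 48.006260437024785, 'cx': 320.96746646024314, 'cy': 207.02350935221548, 'k1': 0.03897624318322541, 'world_from_camera': array([[-7.89078741e-03, -9.93701281e-01,  1.11783270e-01,
         5.23907032e+02],
       [-9.99967131e-01,  7.63299349e-03, -2.73397476e-03,
        -2.33465589e+01],
       [ 1.86351325e-03, -1.11801169e-01, -9.93728849e-01,
         9.74847290e+02],
       [ 0.00000000e+00,  0.00000000e+00,  0.00000000e+00,
         1.00000000e+00]])}
{'t': 0.1, 'joint_positions': array([-1.31189439e+00,  2.64683745e-01,  1.60526946e+00, -1.14949885e-05,
        1.27373923e+00, -3.69179829e-02]), 'dq': array([ 0.00160495, -0.00228139, -0.00200017, -0.00083098, -0.00079367,
       -0.00018555]), 'tau': array([ 1.82933738e-03, -5.16701746e+01, -3.68590021e+01,  1.25543161e-04,
        6.31603121e-03, -2.90889079e-05]), 'position': array([ 196.58963178, -645.03497422,  238.06524535]), 'orientation': array([-6.51295691e-04,  8.03593822e-01, -5.95177173e-01, -8.23476906e-04]), 'contact_force': array([ 0.57943522,  0.3219523 , -0.61686815]), 'ft_torque': array([ 0.00586349, -0.02836459,  0.0187258 ]), 'width': 85.12754573230679}
```

View pics/top0.png

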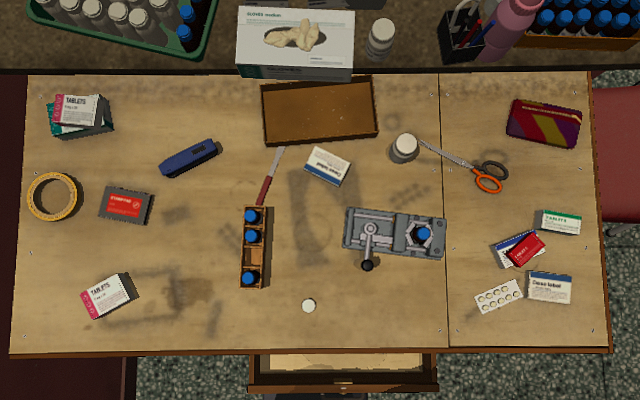

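View pics/side0.png

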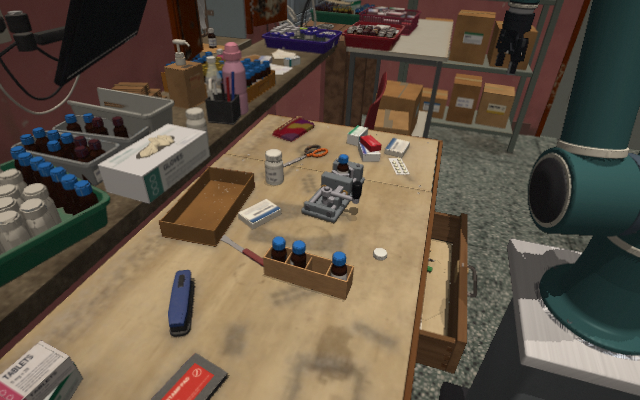

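```bash
cat > h.py <<'E'
import numpy as np, cv2
from plant import r
def cal(n):
    c=r.get_calibration(n); f=200/np.tan(np.radians(c["vfov"]/2)); return c,f
def ray(n,u,v):
    c,f=cal(n); d=np.array([(u-c["cx"])/f,(v-c["cy"])/f]); s=d.copy()
    for _ in range(20): s=d/(1+c["k1"]*(s@s))
    T=c["world_from_camera"]; return T[:3,3],T[:3,:3]@np.array([s[0],s[1],1])
def at(n,u,v,z):
    o,d=ray(n,u,v); return o+d*(z-o[2])/d[2]
def proj(n,p):
    c,f=cal(n);T=c["world_from_camera"];q=T[:3,:3].T@(np.asarray(p,float)-T[:3,3]); s=q[:2]/q[2]; s=s*(1+c["k1"]*(s@s)); return s*f+[c["cx"],c["cy"]]
def tri(uv1,uv2):
    o1,d1=ray("top",*uv1);o2,d2=ray("side",*uv2)
    A=np.array([d1,-d2]).T; t=np.linalg.lstsq(A,o2-o1,rcond=None)[0]
    a,b=o1+d1*t[0],o2+d2*t[1]; return (a+b)/2,np.linalg.norm(a-b)
def crop(src,out,x,y,w,h,k):
    im=cv2.imread(src)[y:y+h,x:x+w]; im=cv2.resize(im,None,fx=k,fy=k,interpolation=cv2.INTER_CUBIC)
    for i in range(0,w,10):
        cv2.line(im,(i*k,0),(i*k,6 if i%20 else 12),(0,255,0),1)
        if i%20==0: cv2.putText(im,str(x+i),(i*k+1,22),0,.4,(0,255,0),1)
    for i in range(0,h,10):
        cv2.line(im,(0,i*k),(6 if i%20 else 12,i*k),(0,255,0),1)
        if i%20==0: cv2.putText(im,str(y+i),(12,i*k+5),0,.4,(0,255,0),1)
    cv2.imwrite(out,im)
E
python3 - <<'E'
from h import *
crop("pics/top0.png","pics/c1.png",335,195,120,90,6)
crop("pics/top0.png","pics/c2.png",225,195,60,100,6)
crop("pics/side0.png","pics/c3.png",255,140,130,100,6)
crop("pics/side0.png","pics/c4.png",255,220,110,90,6)
E
```

```text
(no output)
```

View pics/c1.png

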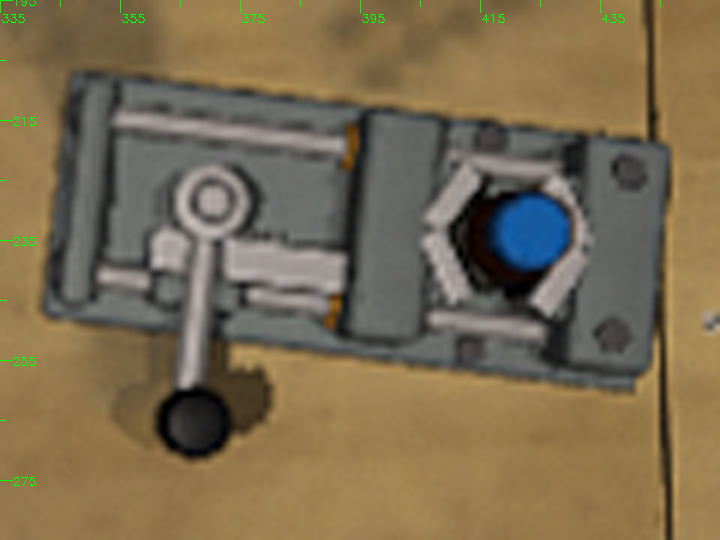

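View pics/c2.png

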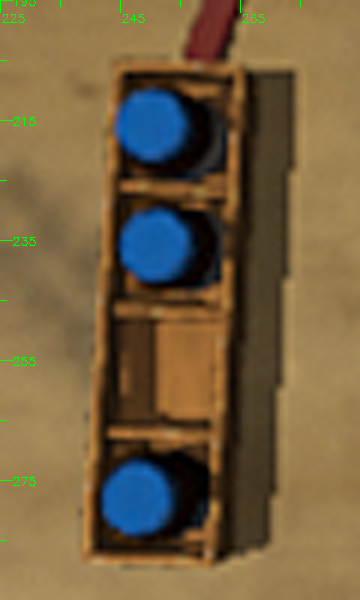

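View pics/c3.png

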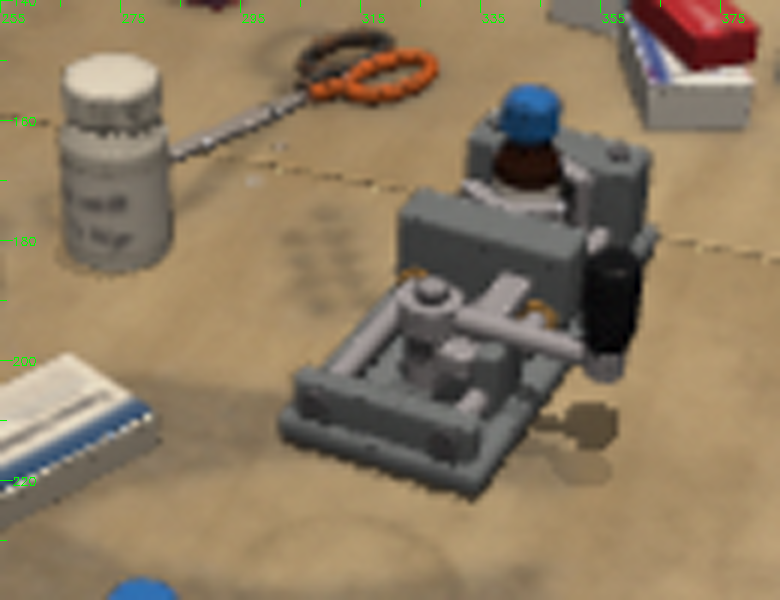

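View pics/c4.png

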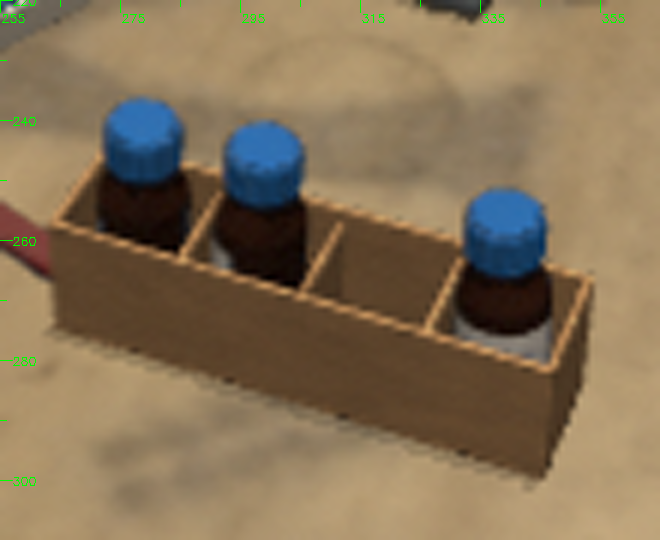

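```bash
cat > m.py <<'E'
from h import *
T=lambda x,y:(335+x/6,195+y/6)
C=lambda x,y:(225+x/6,195+y/6)
S=lambda x,y:(255+x/6,140+y/6)
Q=lambda x,y:(255+x/6,220+y/6)
p=lambda a:np.round(a,1)
print("knob",p(at("top",*T(194,422),96)), "side", p(at("side",*S(613,257),96)))
print("cap",p(at("top",*T(531,231),98)),"side",p(at("side",*S(531,98),98)))
print("pivot",[p(at("top",*T(211,201),z)) for z in(56,65)])
print("vise corners z15",[p(at("top",*T(*q),15)) for q in((45,315),(72,75),(634,388),(668,148))])
print("vise side z15",[p(at("side",*S(*q),15)) for q in((282,418),(475,485))])
print("carton rim",[p(at("top",*C(*q),48)) for q in((113,64),(245,66),(85,560),(215,562))])
print("carton rim side",[p(at("side",*Q(*q),48)) for q in((52,222),(548,368),(593,280))])
print("caps",[p(at("top",*C(*q),85)) for q in((152,125),(155,245),(138,497))])
print("caps side",[p(at("side",*Q(*q),85)) for q in((142,113),(263,137),(506,207))])
print("part mid",[p(at("top",*C(*q),45)) for q in((170,310),(172,433))])
print("tri cap",tri(T(531,231),S(531,98)),"knob",tri(T(194,422),S(613,257)))
E
python3 m.py
```

```text
knob [ 508.3 -114.8   96. ] side [ 507.1 -114.4   96. ]
cap [ 569.1 -225.1   98. ] side [ 567.3 -222.3   98. ]
pivot [array([ 582.3, -126.2,   56. ]), array([ 581.7, -125.2,   65. ])]
vise corners z15 [array([544.8, -71.1,  15. ]), array([630.4, -82. ,  15. ]), array([ 517.8, -278.5,   15. ]), array([ 602.6, -293.8,   15. ])]
vise side z15 [array([627.4, -77.8,  15. ]), array([542.6, -62. ,  15. ])]
carton rim [array([632.2, 134.1,  48. ]), array([631.2,  88.5,  48. ]), array([463.4, 141.4,  48. ]), array([462.3,  97.5,  48. ])]
carton rim side [array([631. , 134.9,  48. ]), array([464.2, 143.3,  48. ]), array([459.9, 102.3,  48. ])]
caps [array([607.5, 114.7,  85. ]), array([567.8, 113.3,  85. ]), array([485.8, 117.9,  85. ])]
caps side [array([606.8, 115. ,  85. ]), array([566.7, 112.9,  85. ]), array([486.3, 118.3,  85. ])]
part mid [array([547.4, 114.1,  45. ]), array([505.6, 112.9,  45. ])]
tri cap (array([ 568.64674602, -225.67636985,   96.05906337]), np.float64(1.1327402778664717)) knob (array([ 507.74376311, -114.92173176,   95.59852848]), np.float64(1.1213934445007696))
```

Measured: the top cap comes out at about 96–98 mm and the lever length at about 74 mm. The side and top cameras agree within 2 mm. The vise yaw is about -0.13 rad, the knob is at (508,-115), the bottle at (568,-225) and the empty cell at (526.5,116). I'm moving above the knob first.

```bash

python3 -m handwheel '{"slide": [[-0.0277,-0.0302,0.002],[-0.0277,-0.0302,0.002],[-0.0277,-0.0302,0.002],[-0.0277,-0.0302,0.002],[-0.0277,-0.0302,0.002]], "turn": [[0,0,0],[0,0,0],[0,0,0],[0,0,0],[0,0,0]], "grip": [0.05,0.05,0.05,0.05,0.05]}' 20
python3 -m handwheel '{"slide": [[-0.0277,-0.0302,0.002],[-0.0277,-0.0302,0.002],[-0.0277,-0.0302,0.002],[-0.0277,-0.0302,0.002],[-0.0277,-0.0302,0.002]], "turn": [[0,0,0],[0,0,0],[0,0,0],[0,0,0],[0,0,0]], "grip": [0.05,0.05,0.05,0.05,0.05]}' 20
python3 -m handwheel '{"slide": [[-0.0277,-0.0302,0.002],[-0.0277,-0.0302,0.002],[-0.0277,-0.0302,0.002],[-0.0277,-0.0302,0.002],[-0.0277,-0.0302,0.002]], "turn": [[0,0,0],[0,0,0],[0,0,0],[0,0,0],[0,0,0]], "grip": [0.05,0.05,0.05,0.05,0.05]}' 20
```

```text
t: 0.6
position: [301.2, -467.4, 228.6]
orientation: [-0.0, 0.803, -0.595, -0.0]
contact_force: [-0.2, -0.9, -0.3]
width: 50.2
t: 1.1
position: [405.2, -290.9, 218.8]
orientation: [-0.0, 0.804, -0.595, -0.0]
contact_force: [-0.2, 0.3, 0.0]
width: 49.8
t: 1.6
position: [509.2, -114.5, 208.9]
orientation: [0.0, 0.804, -0.595, -0.0]
contact_force: [0.4, -0.6, 0.3]
width: 49.9
```

```bash

for i in 1 2 3; do echo; done
python3 -m handwheel '{"slide": [[0,0,0],[0,0,0],[0,0,0],[0,0,0],[0,0,0]], "turn": [[0,0,-0.15],[0,0,-0.15],[0,0,-0.15],[0,0,-0.15],[0,0,-0.15]], "grip": [0.05,0.05,0.05,0.05,0.05]}' 20
python3 -m handwheel '{"slide": [[0,0,0],[0,0,0],[0,0,0],[0,0,0],[0,0,0]], "turn": [[0,0,-0.15],[0,0,-0.15],[0,0,-0.15],[0,0,-0.15],[0,0,-0.15]], "grip": [0.05,0.05,0.05,0.05,0.05]}' 20
python3 -m handwheel '{"slide": [[0,0,0],[0,0,0],[0,0,0],[0,0,0],[0,0,0]], "turn": [[0,0,-0.15],[0,0,-0.15],[0,0,-0.15],[0,0,-0.15],[0,0,-0.15]], "grip": [0.05,0.05,0.05,0.05,0.05]}' 20
```

```text
t: 2.1
position: [508.6, -115.9, 208.7]
orientation: [0.0, 0.967, -0.256, -0.001]
contact_force: [0.6, 0.2, 0.3]
width: 50.2
t: 2.6
position: [508.5, -116.0, 208.7]
orientation: [-0.0, 0.993, 0.115, -0.0]
contact_force: [-0.6, -1.2, 0.1]
width: 49.7
t: 3.1
position: [508.5, -116.1, 208.8]
orientation: [-0.0, 0.882, 0.471, -0.0]
contact_force: [-0.8, 0.4, 1.3]
width: 49.7
```

```bash

python3 -m handwheel '{"slide": [[0,0,0],[0,0,0],[0,0,0],[0,0,0.02],[0,0,0.02]], "turn": [[0,0,-0.15],[0,0,-0.15],[0,0,-0.15],[0,0,0],[0,0,0]], "grip": [0.05,0.05,0.05,0.05,0.05]}' 20
python3 - <<'E'
from h import *
cv2.imwrite("pics/top1.png",r.get_image("top"));cv2.imwrite("pics/side1.png",r.get_image("side"))
a=cv2.imread("pics/top1.png")[170:300,320:460];b=cv2.imread("pics/side1.png")[110:240,270:410]
cv2.imwrite("pics/d1.png",cv2.resize(np.hstack([a,b]),None,fx=2.8,fy=2.8,interpolation=2))
E
```

```text
t: 3.6
position: [509.4, -116.3, 169.3]
orientation: [0.001, 0.757, 0.654, 0.0]
contact_force: [0.2, -0.6, -0.3]
width: 50.1
```

View pics/d1.png

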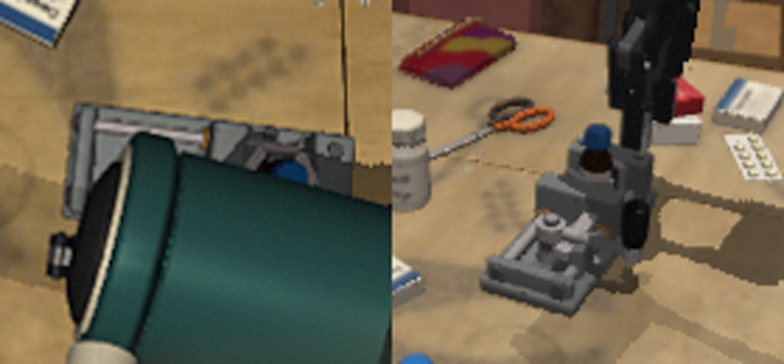

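```bash

python3 -m handwheel '{"slide": [[0,0,0.02],[0,0,0.02],[0,0,0.014],[0,0,0],[0,0,0]], "turn": [[0,0,0],[0,0,0],[0,0,0],[0,0,0],[0,0,0]], "grip": [0.05,0.05,0.05,0.05,0.05]}' 20
python3 - <<'E'
from h import *
cv2.imwrite("pics/side2.png",r.get_image("side"))
crop("pics/side2.png","pics/d2.png",300,120,100,90,6)
print(r.sense()["position"],r.sense()["orientation"])
for z in (106,114,96): print(z,proj("side",(508,-115,z)))
E
```

```text
t: 4.2
position: [509.1, -116.2, 115.6]
orientation: [-0.0, 0.757, 0.654, -0.0]
contact_force: [-0.2, -0.4, 0.4]
width: 50.0
[ 509.66650855 -116.37977242  116.22673328] [5.28857427e-04 7.56744000e-01 6.53711033e-01 3.51119019e-04]
106 [357.21059516 178.92281395]
114 [357.51519065 175.91945886]
96 [356.83401565 182.63427195]
```

View pics/d2.png

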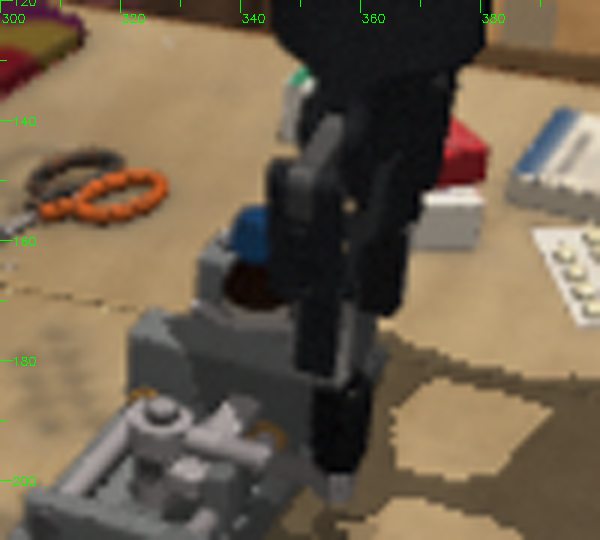

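```bash

python3 -m handwheel '{"slide": [[0,0,0.013],[0,0,0.013],[0,0,0.012],[0,0,0],[0,0,0]], "turn": [[0,0,0],[0,0,0],[0,0,0],[0,0,0],[0,0,0]], "grip": [0.05,0.05,0.05,0.028,0.028]}' 20
python3 -m handwheel '{"slide": [[0,0,0],[0.0075,0.0004,0],[0.0075,0.0004,0],[0.0075,0.0004,0],[0.0075,0.0004,0]], "turn": [[0,0,0],[0,0,0.1],[0,0,0.1],[0,0,0.1],[0,0,0.1]], "grip": [0.028,0.028,0.028,0.028,0.028]}' 20
python3 - <<'E'
from h import *
s=r.sense();p=s["position"];q=s["orientation"];xa=2*np.arctan2(q[2],q[1]);print(p,xa,s["contact_force"])
d=p[:2]-[581.5,-126.3];print(np.hypot(*d),np.arctan2(d[1],d[0]),"want xang",np.arctan2(d[1],d[0])-np.pi/2)
E
```

```text
t: 4.75
position: [508.2, -116.0, 76.3]
orientation: [-0.001, 0.757, 0.654, -0.001]
contact_force: [-0.0, 0.4, -0.6]
width: 28.2
t: 5.25
position: [518.9, -88.7, 77.7]
orientation: [0.001, 0.872, 0.489, -0.001]
contact_force: [-3.6, -2.6, 0.0]
width: 27.5
[518.89768549 -88.74778436  77.70890626] 1.0213019601876216 [-3.59320882 -2.56895702  0.01121269]
73.00149780659075 2.6012809023147567 want xang 1.0304845755198602
```

```bash

python3 -m handwheel '{"slide": [[0.0075,0.0004,0],[0.0075,0.0004,0],[0.0075,0.0004,0],[0.0075,0.0004,0],[0.0075,0.0004,0]], "turn": [[0,0,0.1],[0,0,0.1],[0,0,0.1],[0,0,0.1],[0,0,0.1]], "grip": [0.028,0.028,0.028,0.028,0.028]}' 20
python3 -m handwheel '{"slide": [[0.0075,0.0004,0],[0.0075,0.0004,0],[0.0075,0.0004,0],[0.0075,0.0004,0],[0,0,0]], "turn": [[0,0,0.1],[0,0,0.1],[0,0,0.1],[0,0,0.1],[0,0,0]], "grip": [0.028,0.028,0.028,0.028,0.028]}' 20
python3 - <<'E'
from h import *
s=r.sense();p=s["position"];q=s["orientation"];xa=2*np.arctan2(q[2],q[1]);print(p,xa,s["contact_force"])
d=p[:2]-[581.5,-126.3];print(np.hypot(*d),np.arctan2(d[1],d[0]),"want xang",np.arctan2(d[1],d[0])-np.pi/2)
E
```

```text
t: 5.75
position: [544.8, -62.2, 77.6]
orientation: [-0.0, 0.966, 0.258, -0.001]
contact_force: [-5.0, -1.0, 2.5]
width: 27.6
t: 6.25
position: [574.4, -52.4, 77.6]
orientation: [-0.0, 0.998, 0.062, -0.0]
contact_force: [-1.3, 0.1, 0.7]
width: 28.1
[574.39779946 -52.42442072  77.57125936] 0.12496512704033921 [-1.29384506  0.07987571  0.73308461]
74.2161873597577 1.6666391035855626 want xang 0.095842776790666
```

```bash

python3 -m handwheel '{"slide": [[0.0075,0.0004,0],[0.0075,0.0004,0],[0.0075,0.0004,0],[0.0075,0.0004,0],[0.0075,0.0004,0]], "turn": [[0,0,0.1],[0,0,0.1],[0,0,0.1],[0,0,0.1],[0,0,0.1]], "grip": [0.028,0.028,0.028,0.028,0.028]}' 20
python3 -m handwheel '{"slide": [[0.003,0.0001,0],[0.002,0.0001,0],[0.001,0,0],[0.001,0,0],[0,0,0]], "turn": [[0,0,0.04],[0,0,0.03],[0,0,0],[0,0,0],[0,0,0]], "grip": [0.028,0.028,0.028,0.028,0.028]}' 20
python3 - <<'E'
from h import *
s=r.sense();p=s["position"];q=s["orientation"];xa=2*np.arctan2(q[2],q[1]);print(p,xa,s["contact_force"])
d=p[:2]-[581.5,-126.3];print(np.hypot(*d),np.arctan2(d[1],d[0]),"want xang",np.arctan2(d[1],d[0])-np.pi/2)
E
```

```text
t: 6.75
position: [610.1, -57.3, 77.3]
orientation: [-0.0, 0.982, -0.187, -0.001]
contact_force: [-3.9, 0.6, 1.7]
width: 28.3
t: 7.25
position: [617.3, -60.2, 77.4]
orientation: [-0.0, 0.975, -0.22, -0.0]
contact_force: [-2.7, 2.6, 1.9]
width: 28.2
[617.33265965 -60.19498145  77.3554362 ] -0.4441502518916118 [-2.74748874  2.63219173  1.85323201]
75.19210712771331 1.0740721667329023 want xang -0.49672416006199427
```

```bash

python3 -m handwheel '{"slide": [[0.001,0,0],[0.001,0,0],[0.001,0,0],[0.001,0,0],[0,0,0]], "turn": [[0,0,0.02],[0,0,0.02],[0,0,0],[0,0,0],[0,0,0]], "grip": [0.028,0.028,0.028,0.028,0.028]}' 20
python3 - <<'E'
from h import *
s=r.sense();p=s["position"];print(s["contact_force"])
cv2.imwrite("pics/side3.png",r.get_image("side"));cv2.imwrite("pics/top3.png",r.get_image("top"))
crop("pics/side3.png","pics/d3.png",280,120,100,90,6)
crop("pics/top3.png","pics/d4.png",335,190,120,90,6)
E
```

```text
t: 7.75
position: [617.6, -60.9, 77.1]
orientation: [-0.0, 0.971, -0.24, -0.004]
contact_force: [-11.9, 6.4, 9.2]
width: 28.4
[-11.93080589   6.43580139   9.21778809]
```

View pics/d3.png

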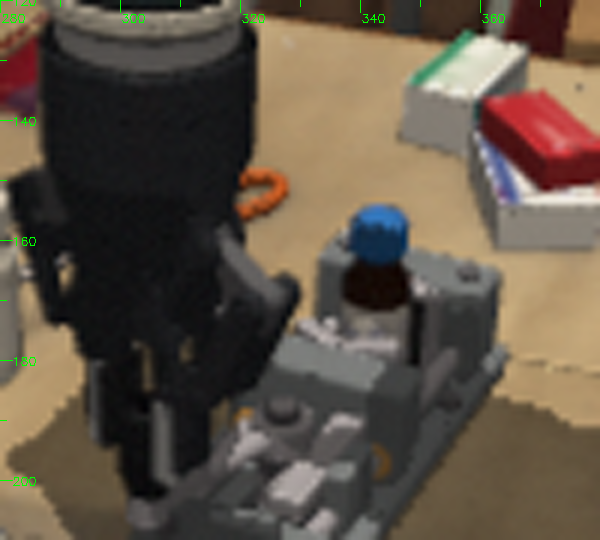

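View pics/d4.png

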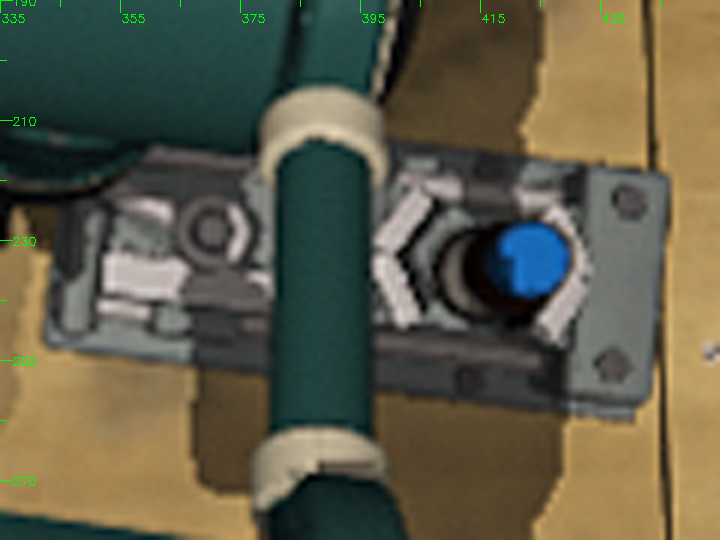

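Both views show the jaw backed off with the bottle still on its seat: the cap is at top px (423.5,233), unchanged. The force jump to about 14 N marks the stop. Next I release the knob, rise, and go to the bottle.

```bash

python3 -m handwheel '{"slide": [[-0.003,0,0],[-0.002,0,0],[0,0,0],[0,0,-0.02],[0,0,-0.02]], "turn": [[0,0,0],[0,0,0],[0,0,0],[0,0,0],[0,0,0]], "grip": [0.028,0.05,0.05,0.05,0.05]}' 20
python3 -m handwheel '{"slide": [[0,0,-0.035],[0,0,-0.03],[0.007,0.033,0],[0.007,0.033,0],[0.007,0.033,0]], "turn": [[0,0,0],[0,0,0],[0,0,0],[0,0,0],[0,0,0]], "grip": [0.05,0.05,0.05,0.05,0.05]}' 20
python3 -m handwheel '{"slide": [[0.007,0.033,0],[0.007,0.033,0],[0,0,0],[0,0,0],[0,0,0]], "turn": [[0,0,0],[0,0,0],[0,0,0.142],[0,0,0.142],[0,0,0.142]], "grip": [0.05,0.05,0.06,0.06,0.06]}' 20
python3 -m handwheel '{"slide": [[0,0,0],[0,0,0],[0,0,0],[0,0,0],[0,0,0]], "turn": [[0,0,0.142],[0,0,0.142],[0,0,0.142],[0,0,0.142],[0,0,0.142]], "grip": [0.06,0.06,0.06,0.06,0.06]}' 20
python3 - <<'E'
from h import *
s=r.sense();p=s["position"];q=s["orientation"];xa=2*np.arctan2(q[2],q[1]);print(p,xa,s["contact_force"])
d=np.array([568.5,-224])-p[:2];print(d@[np.cos(xa),np.sin(xa)],d@[np.sin(xa),-np.cos(xa)])
cv2.imwrite("pics/side4.png",r.get_image("side"));cv2.imwrite("pics/top4.png",r.get_image("top"))
crop("pics/side4.png","pics/d5.png",265,120,100,100,6)
E
```

```text
t: 8.35
position: [616.6, -60.3, 117.0]
orientation: [0.0, 0.971, -0.24, -0.0]
contact_force: [0.2, -0.5, -0.4]
width: 50.1
t: 8.85
position: [589.7, -158.8, 183.3]
orientation: [0.0, 0.971, -0.24, 0.002]
contact_force: [-0.1, -0.5, -0.7]
width: 50.0
t: 9.35
position: [571.1, -223.6, 182.6]
orientation: [0.0, 0.896, -0.443, 0.001]
contact_force: [-0.1, -0.8, -0.1]
width: 59.8
t: 9.85
position: [571.2, -223.0, 182.6]
orientation: [0.0, -0.687, 0.727, -0.001]
contact_force: [1.1, 0.3, 0.2]
width: 60.1
[ 571.24141982 -223.0362957   182.55968956] 4.656018391132151 [1.12799805 0.25824998 0.16047524]
1.1166271731612347 2.6827695363718735
```

View pics/d5.png

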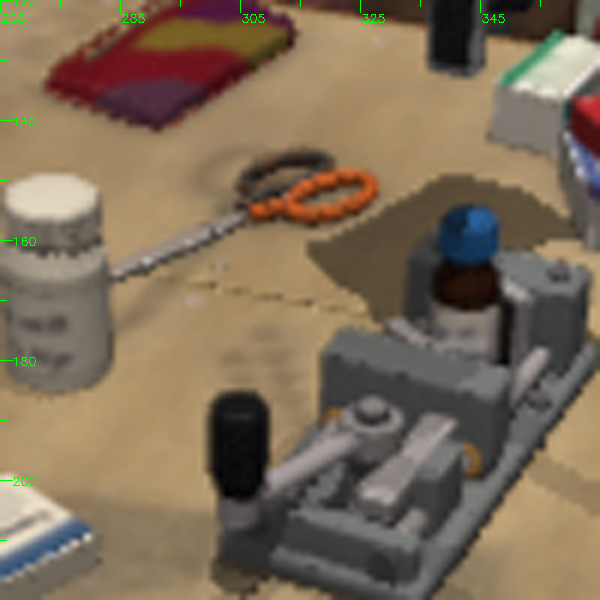

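View pics/top4.png

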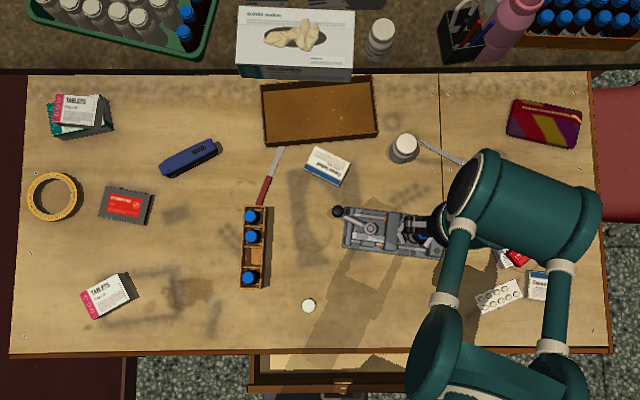

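```bash

python3 -m handwheel '{"slide": [[0.0011,0.0027,0.02],[0,0,0.025],[0,0,0.025],[0,0,0.02],[0,0,0]], "turn": [[0,0,0],[0,0,0],[0,0,0],[0,0,0],[0,0,0]], "grip": [0.06,0.06,0.06,0.06,0.06]}' 20
python3 -m handwheel '{"slide": [[0,0,0.01],[0,0,0.0085],[0,0,0],[0,0,0],[0,0,0]], "turn": [[0,0,0],[0,0,0],[0,0,0],[0,0,0],[0,0,0]], "grip": [0.06,0.06,0.06,0.05,0.042]}' 20
python3 - <<'E'
from h import *
s=r.sense();print(s["position"])
cv2.imwrite("pics/side5.png",r.get_image("side"))
crop("pics/side5.png","pics/d6.png",290,100,100,100,6)
E
```

```text
t: 10.45
position: [565.5, -222.4, 88.8]
orientation: [-0.001, -0.69, 0.724, 0.003]
contact_force: [-0.7, -0.2, -0.2]
width: 59.8
t: 10.95
position: [568.4, -223.4, 74.6]
orientation: [0.0, -0.689, 0.725, -0.001]
contact_force: [-0.4, -0.1, 0.1]
width: 42.1
[ 568.40218122 -223.4334483    74.58140819]
```

View pics/d6.png

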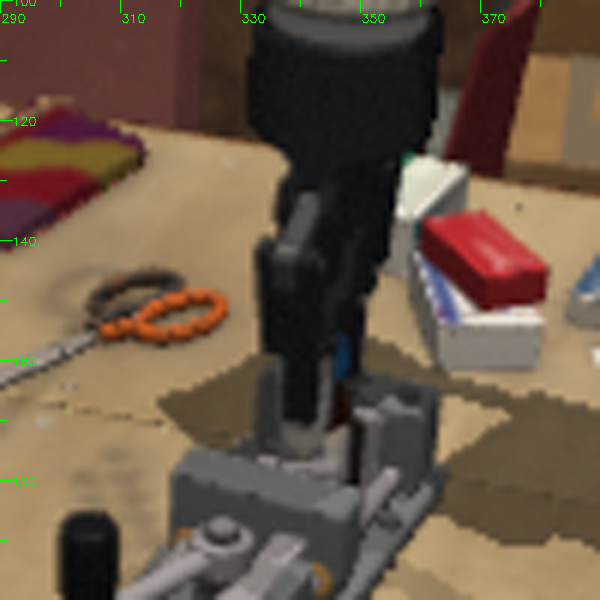

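The pads straddle the bottle just above the jaw tops. Now I close on it.

```bash

python3 -m handwheel '{"slide": [[0,0,0],[0,0,0],[0,0,0],[0,0,0],[0,0,0]], "turn": [[0,0,0],[0,0,0],[0,0,0],[0,0,0],[0,0,0]], "grip": [0.036,0.03,0.024,0.02,0.02]}' 30
python3 -m handwheel '{"slide": [[0,0,-0.005],[0,0,-0.005],[0,0,-0.01],[0,0,-0.01],[0,0,0]], "turn": [[0,0,0],[0,0,0],[0,0,0],[0,0,0],[0,0,0]], "grip": [0.02,0.02,0.02,0.02,0.02]}' 30
python3 - <<'E'
from h import *
s=r.sense();print(s["position"],s["width"])
cv2.imwrite("pics/side6.png",r.get_image("side"))
crop("pics/side6.png","pics/d7.png",290,100,100,100,6)
E
```

```text
t: 11.5
position: [568.3, -223.4, 74.4]
orientation: [0.0, -0.689, 0.725, -0.001]
contact_force: [1.1, 0.1, 2.7]
width: 27.1
t: 12.0
position: [569.2, -223.6, 106.2]
orientation: [0.001, -0.689, 0.725, -0.002]
contact_force: [-0.6, 0.2, 0.4]
width: 26.7
[ 569.19652808 -223.60558324  106.21751558] 26.689054928205607
```

View pics/d7.png

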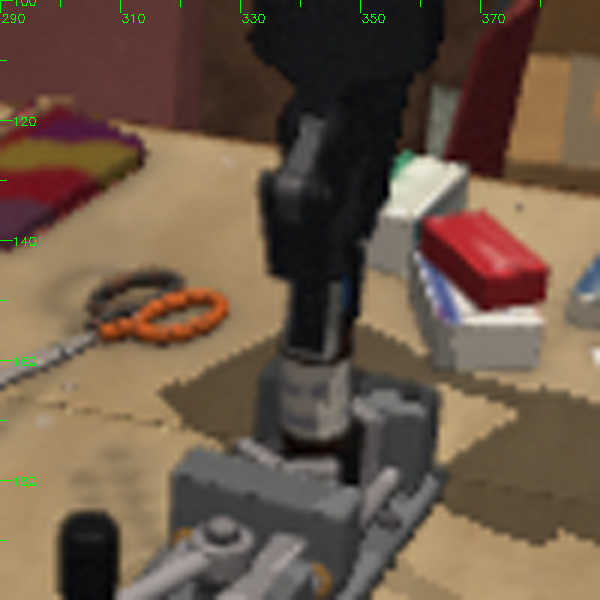

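```bash

python3 -m handwheel '{"slide": [[0,0,-0.01],[0,0,-0.015],[0,0,-0.015],[0,0,-0.015],[0,0,-0.015]], "turn": [[0,0,0],[0,0,0],[0,0,0],[0,0,0],[0,0,0]], "grip": [0.02,0.02,0.02,0.02,0.02]}' 30
python3 - <<'E'
from h import *
s=r.sense();print(s["position"],s["width"])
cv2.imwrite("pics/side7.png",r.get_image("side"))
crop("pics/side7.png","pics/d8.png",290,80,100,100,6)
p=s["position"]
for dz in (-8,-58,-20): print(dz,proj("side",p+[0,0,dz]))
E
```

```text
t: 12.55
position: [568.2, -223.4, 175.8]
orientation: [0.0, -0.689, 0.725, -0.001]
contact_force: [0.0, -0.3, -0.7]
width: 27.2
[ 568.2031071  -223.40185353  175.81836576] 27.16455441265962
-8 [345.15131229 130.84812054]
-58 [343.79165607 149.12036491]
-20 [344.81805176 135.33040859]
```

View pics/d8.png

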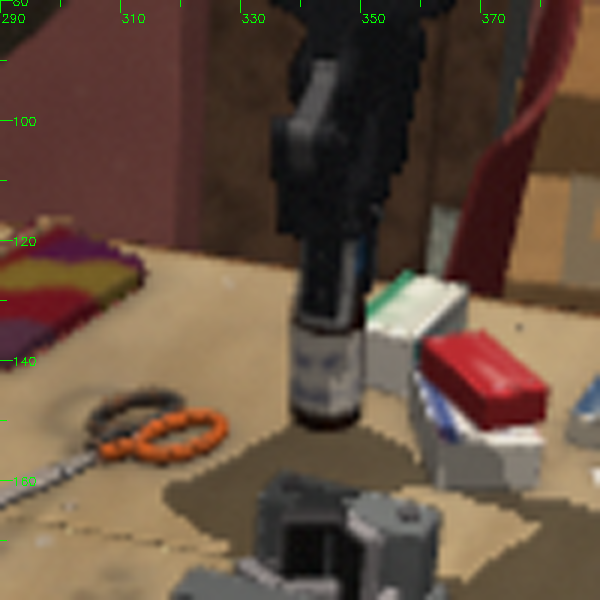

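```bash

python3 -m handwheel '{"slide": [[-0.015,0.0059,0],[-0.03,0.0059,0],[-0.04,0.0059,0],[-0.04,0.0059,0],[-0.04,0.0059,0]], "turn": [[0,0,0],[0,0,0],[0,0,0],[0,0,0],[0,0,0]], "grip": [0.02,0.02,0.02,0.02,0.02]}' 30
python3 -m handwheel '{"slide": [[-0.04,0.0059,0],[-0.04,0.0059,0],[-0.04,0.0059,0],[-0.032,0.0059,0],[-0.02,0.0059,0]], "turn": [[0,0,0],[0,0,0],[0,0,0],[0,0,0],[0,0,0]], "grip": [0.02,0.02,0.02,0.02,0.02]}' 30
python3 -m handwheel '{"slide": [[0,0,0.02],[0,0,0.02],[0,0,0.01],[0,0,0],[0,0,0]], "turn": [[0,0,0],[0,0,0],[0,0,0],[0,0,0],[0,0,0]], "grip": [0.02,0.02,0.02,0.02,0.02]}' 30
python3 - <<'E'
from h import *
s=r.sense();p=s["position"];q=s["orientation"];xa=2*np.arctan2(q[2],q[1]);print(p,xa,s["contact_force"],s["width"])
cv2.imwrite("pics/side8.png",r.get_image("side"));cv2.imwrite("pics/top8.png",r.get_image("top"))
crop("pics/side8.png","pics/d9.png",255,195,110,100,6)
crop("pics/top8.png","pics/d10.png",205,195,110,100,6)
for dz in (-8,-58): print(dz,proj("side",p+[0,0,dz]),proj("side",p+[-4,15,dz]),proj("top",p+[0,0,dz]))
E
```

```text
t: 13.1
position: [545.1, -54.8, 173.0]
orientation: [-0.0, -0.689, 0.725, 0.001]
contact_force: [0.4, 0.2, -0.1]
width: 27.4
t: 13.6
position: [524.0, 119.1, 173.1]
orientation: [-0.0, -0.69, 0.724, 0.001]
contact_force: [0.1, -0.4, 0.0]
width: 26.8
t: 14.1
position: [525.6, 116.4, 123.8]
orientation: [-0.0, -0.689, 0.725, 0.0]
contact_force: [0.0, 0.9, -1.2]
width: 26.8
[525.57409907 116.36958208 123.83439281] 4.661940502749508 [ 0.0273019   0.88871959 -1.19842751] 26.776156269700557
-8 [319.64642098 236.20120755] [319.27606026 241.87092201] [246.47525979 257.33412183]
-58 [318.79938788 256.57921748] [318.42860472 262.38042006] [250.53509255 257.34492866]
```

View pics/d9.png

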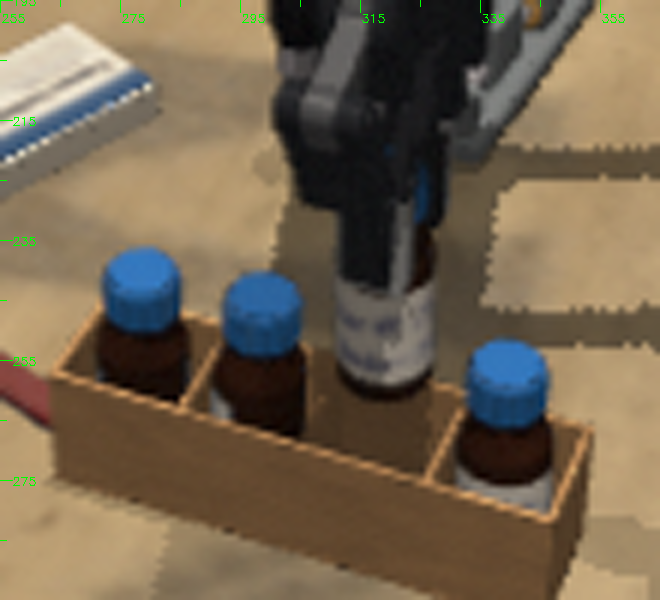

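View pics/d10.png

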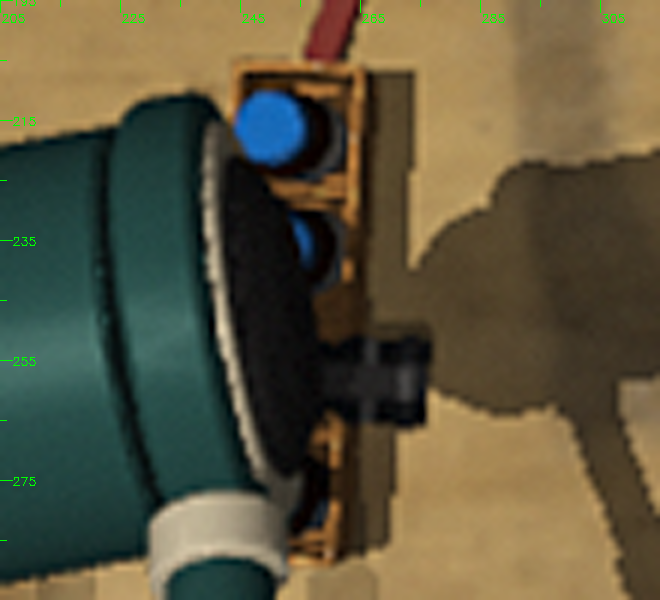

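```bash

python3 -m handwheel '{"slide": [[0,-0.0012,0.01],[0,0,0.01],[0,0,0.008],[0,0,0.008],[0,0,0]], "turn": [[0,0,0],[0,0,0],[0,0,0],[0,0,0],[0,0,0]], "grip": [0.02,0.02,0.02,0.02,0.02]}' 30
python3 -m handwheel '{"slide": [[0,0,0.006],[0,0,0.006],[0,0,0.004],[0,0,0.003],[0,0,0]], "turn": [[0,0,0],[0,0,0],[0,0,0],[0,0,0],[0,0,0]], "grip": [0.02,0.02,0.02,0.02,0.02]}' 30
python3 - <<'E'
from h import *
s=r.sense();p=s["position"];print(p,s["contact_force"],s["width"])
cv2.imwrite("pics/side9.png",r.get_image("side"))
crop("pics/side9.png","pics/d11.png",255,195,110,100,6)
E
```

```text
t: 14.7
position: [525.5, 116.0, 85.8]
orientation: [-0.001, -0.689, 0.725, 0.001]
contact_force: [0.1, 0.1, -1.4]
width: 26.8
t: 15.2
position: [526.6, 116.2, 68.3]
orientation: [-0.0, -0.689, 0.725, 0.0]
contact_force: [0.7, -0.1, -1.5]
width: 26.9
[526.60213345 116.2173803   68.25378589] [ 0.72060454 -0.07123006 -1.53701823] 26.876492489440505
```

View pics/d11.png

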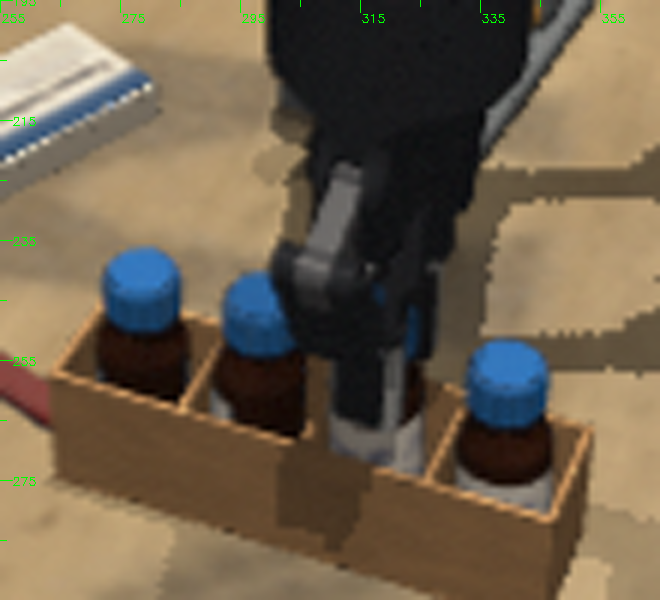

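```bash

python3 - <<'E'
from h import *
for q in [(526.5,116.2,48),(526.5,116.2,42),(526.5,116.2,85),(606.8+42*0,115,85)]: print(q,proj("side",q))
# partition ends in side crop c4 coords
Q=lambda x,y:(255+x/6,220+y/6)
for z in (42,45):
  print(z,[np.round(at("side",*Q(*a),z),1) for a in((303,295),(342,225),(428,330),(463,262))])
E
```

```text
(526.5, 116.2, 48) [318.07649717 263.29238881]
(526.5, 116.2, 42) [317.9839118  265.56635172]
(526.5, 116.2, 85) [318.66672533 248.78830541]
(606.8, 115, 85) [278.65425867 238.83335069]
42 [array([545.9, 133.2,  42. ]), array([544.3,  98.9,  42. ]), array([504.3, 134.6,  42. ]), array([502.2, 102.2,  42. ])]
45 [array([545. , 136.1,  45. ]), array([543.3, 101.9,  45. ]), array([503.6, 137.5,  45. ]), array([501.5, 105.2,  45. ])]
```

```bash

python3 -m handwheel '{"slide": [[0,0.0007,0.002],[0,0,0.0015],[0,0,0.001],[0,0,0.0005],[0,0,0]], "turn": [[0,0,0],[0,0,0],[0,0,0],[0,0,0],[0,0,0]], "grip": [0.02,0.02,0.02,0.02,0.02]}' 30
python3 -m handwheel '{"slide": [[0,0,0.0005],[0,0,0.0005],[0,0,0.0005],[0,0,0],[0,0,0]], "turn": [[0,0,0],[0,0,0],[0,0,0],[0,0,0],[0,0,0]], "grip": [0.02,0.02,0.02,0.02,0.02]}' 30
```

```text
t: 15.75
position: [526.2, 116.3, 63.7]
orientation: [-0.0, -0.689, 0.725, 0.0]
contact_force: [0.7, -0.3, -0.3]
width: 27.2
t: 16.25
position: [526.3, 116.3, 62.3]
orientation: [-0.0, -0.689, 0.725, 0.0]
contact_force: [0.2, -0.5, -0.3]
width: 26.9
```

```bash

python3 -m handwheel '{"slide": [[0,0,0.0005],[0,0,0.0005],[0,0,0],[0,0,0],[0,0,0]], "turn": [[0,0,0],[0,0,0],[0,0,0],[0,0,0],[0,0,0]], "grip": [0.02,0.02,0.02,0.02,0.02]}' 30
python3 -m handwheel '{"slide": [[0,0,0.0005],[0,0,0.0005],[0,0,0],[0,0,0],[0,0,0]], "turn": [[0,0,0],[0,0,0],[0,0,0],[0,0,0],[0,0,0]], "grip": [0.02,0.02,0.02,0.02,0.02]}' 30
python3 - <<'E'
from h import *
s=r.sense();p=s["position"];print(p,s["contact_force"],s["ft_torque"],s["width"])
E
```

```text
t: 16.75
position: [526.5, 116.3, 61.5]
orientation: [0.0, -0.689, 0.725, -0.0]
contact_force: [0.5, -0.7, 1.3]
width: 26.9
t: 17.25
position: [527.2, 116.3, 61.3]
orientation: [0.001, -0.689, 0.725, -0.001]
contact_force: [-0.4, -0.5, 5.3]
width: 27.0
[527.22904144 116.30122127  61.29634911] [-0.37833651 -0.50595651  5.25992434] [-0.12530718  0.06860923 -0.01450508] 27.038999629970963
```

The upward force of 5 N at TCP z 61.3 matches the expected 61.4, so the bottle is on the floor. I release it and rise.

```bash

python3 -m handwheel '{"slide": [[0,0,-0.0005],[0,0,0],[0,0,0],[0,0,0],[0,0,0]], "turn": [[0,0,0],[0,0,0],[0,0,0],[0,0,0],[0,0,0]], "grip": [0.026,0.03,0.036,0.045,0.055]}' 20
python3 -m handwheel '{"slide": [[0,0,0],[0,0,0],[0,0,-0.01],[0,0,-0.02],[0,0,-0.03]], "turn": [[0,0,0],[0,0,0],[0,0,0],[0,0,0],[0,0,0]], "grip": [0.06,0.06,0.06,0.06,0.06]}' 20
python3 - <<'E'
from h import *
s=r.sense();p=s["position"];print(p,s["contact_force"],s["width"])
cv2.imwrite("pics/side10.png",r.get_image("side"))
crop("pics/side10.png","pics/d12.png",255,195,110,100,6)
E
```

```text
t: 17.75
position: [525.9, 116.3, 60.4]
orientation: [-0.0, -0.689, 0.725, 0.0]
contact_force: [0.1, -0.5, 0.3]
width: 54.8
t: 18.25
position: [524.7, 116.0, 120.2]
orientation: [-0.002, -0.689, 0.725, 0.001]
contact_force: [0.8, 0.1, 0.6]
width: 60.0
[524.70949197 116.04374715 120.22946672] [0.75053828 0.1423911  0.57367872] 60.00487254993202
```

View pics/d12.png

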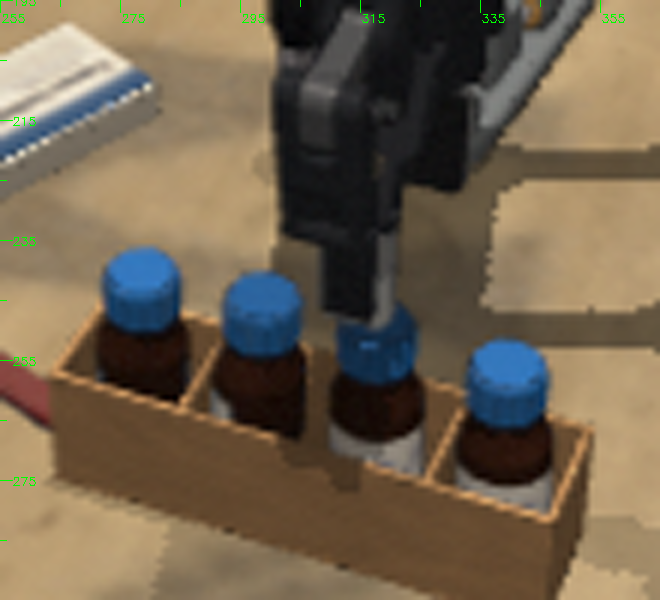

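```bash

python3 -m handwheel '{"slide": [[0,0,-0.03],[0,0,-0.03],[0,0,-0.03],[0.03,0.02,0],[0.04,0.02,0]], "turn": [[0,0,0],[0,0,0],[0,0,0],[0,0,0],[0,0,0]], "grip": [0.06,0.06,0.06,0.06,0.06]}' 20
python3 -m handwheel '{"slide": [[0.04,0.02,0],[0.04,0.02,0],[0.04,0,0],[0.02,0,0],[0,0,0]], "turn": [[0,0,0],[0,0,0],[0,0,0],[0,0,0],[0,0,0]], "grip": [0.06,0.06,0.06,0.06,0.06]}' 20
python3 - <<'E'
from h import *
s=r.sense();print(s["position"],s["contact_force"])
cv2.imwrite("pics/side11.png",r.get_image("side"));cv2.imwrite("pics/top11.png",r.get_image("top"))
crop("pics/side11.png","pics/d13.png",255,140,110,100,6)
crop("pics/top11.png","pics/d14.png",225,195,60,100,6)
E
```

```text
t: 18.8
position: [484.1, 48.8, 213.5]
orientation: [0.002, -0.69, 0.724, -0.002]
contact_force: [0.7, -1.2, 0.0]
width: 59.7
t: 19.3
position: [435.8, -91.6, 211.8]
orientation: [0.0, -0.688, 0.726, -0.001]
contact_force: [-0.1, 0.1, 0.7]
width: 60.3
[435.80264783 -91.62926166 211.80483871] [-0.052245    0.10789675  0.66687989]
```

View pics/side11.png

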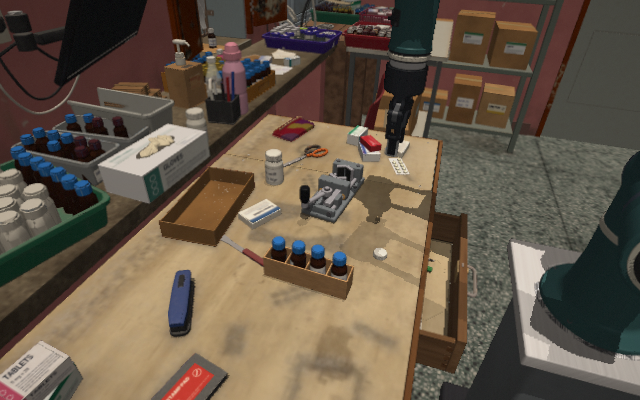

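View pics/d14.png

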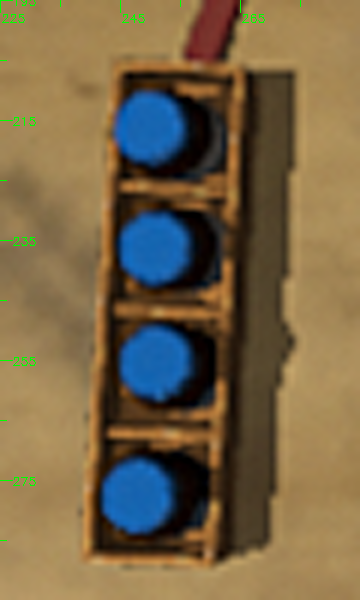

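View pics/top11.png

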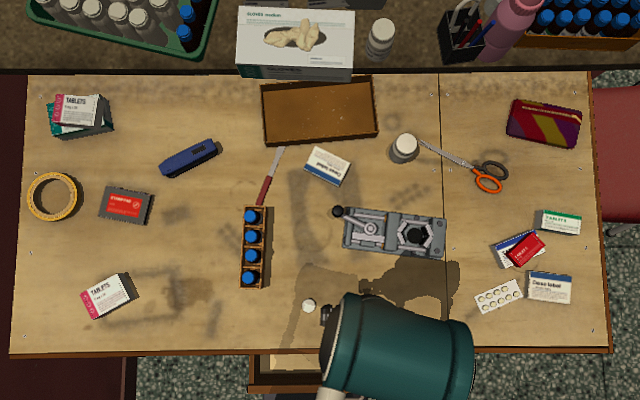

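The new cap is at top px (251,255.3), the other three caps haven't moved, and the lever knob is at about (337.5,211). A numeric check comes before handing in.

```bash

python3 - <<'E'
from h import *
C=lambda x,y:(225+x/6,195+y/6)
print("cap",at("top",*C(156,362),85),[at("top",*C(*q),85).round(1) for q in((151,127),(155,248),(137,496))])
print("side cap tri", at("side",318.2,248.5,85))
k=at("top",337.5,211,96); d=k[:2]-[581.5,-126.3]; print("knob",k,np.hypot(*d),"angle",np.pi-.13-np.arctan2(d[1],d[0]))
s=r.sense();print(s["t"],np.abs(s["dq"]).max())
r.finish_job()
E
```

```text
cap [529.458735   112.55455105  85.        ] [array([606.8, 115. ,  85. ]), array([566.8, 113.3,  85. ]), array([486.2, 118.2,  85. ])]
side cap tri [527.55342874 115.7354265   85.        ]
knob [614.64618797 -58.2233036   96.        ] 75.71727920220629 angle 1.8939048996735577
19.4 0.029522257053425958
the job is handed in; nothing more can be done
```

I swung the vise lever to its stop, lifted the bottle out and stood it in the empty carton compartment. The job is handed in, with no verdict reported, at about 19.4 s on the robot's clock.

- **Lever:** The force at the knob rose from about 4 N to about 14–16 N, which marked the stop. The last top picture puts the lever at about 1.89 rad, and both cameras showed the jaw backed off with the bottle still on its seat.
- **Lift:** I held the bottle near its cap and lifted it about 100 mm with no sign of slipping. The fingers read 27 mm, nearer the 25.6 mm cap than the 31 mm body I had aimed for.
- **Placing:** I lowered it until the floor pushed back with 5 N. The tool was then at 61.3 mm, against an expected 61.4 mm.
- **Bottle position:** The compartment centre is at about (525–526.5, 116–117) mm. The final cap position read (527.6, 115.7) mm from the side camera and (529.5, 112.6) mm from the top camera. They disagree by about 3–4 mm, but both are within the 9 mm limit. I judged the bottle upright from the pictures and did not measure its tilt.
- **Everything else:** The three packed caps moved less than 1 mm in the pictures. The jar, spare cap and label block look unmoved. The gripper was open and well clear, with no contact force.

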